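Fit the fine lap to the graver hone

ROBOT

A 6-joint arm with a two-finger parallel gripper is mounted at the origin on a cart in front of the work surface, level with it; the furniture and walls round the work are solid. World frame = base frame: x ahead of the robot, y to its left, z up, the work surface at z = 0. Lengths are in m, angles in rad, forces in N, time in s.
With the tool pointing down it reaches from about 0.35 to 0.975 m from the base axis. Payload 4.9 kg.
Tool frame: the origin (TCP) lies at the very end of the fingers, on their centre line; the grasp point (between the pads) lies 19 mm behind it (ctrl.grasp_offset is the distance from the TCP to the grasp point, in m); z points along the fingers, y is the line along which they close (so a half turn about z gives the same grasp; the last joint's range is limited). The gripper opens to 85 mm and grips with 20 to 120 N. Pads are 22 mm wide; open, the fingers measure 114 mm over their backs; the gripper's body (76 mm by 85 mm) begins 54 mm behind the grasp point. The pads swing forward as they close: fully open they stand 13 mm farther back than shut.
Start: joints at [1.171, 0.053, 1.613, -0, 1.476, -0.119], TCP at [0.173, 0.601, 0.231] pointing down, gripper open.
Joint ranges: [-3.01, 3.01], [-1.01, 2.22], [0.06, 2.58], [-1.02, 4.17], [0.09, 2.62], [-3.14, 3.14]. Speed limits (rad/s): [2.57, 2.57, 3.14, 3.14, 3.14, 3.14].

INTERFACE

Orientations are given as a rotation vector (axis times angle).
In Python, from station import ctrl, optics gives the robot as it stands.
- The arm moves only by the shell command python3 -m handwheel 'ROWS' [OPENING] [FORCE]. ROWS is JSON, a list of rows, each an object of numbers: "tx", "ty", "tz": the shift along the tool's x, y, z in mm; "roll": the turn about the tool's z in rad. A call has 1 to 12 rows; each row shifts and turns the commanded pose from where the row before left it, along the tool's axes as they then stand; what a row does not reach is not made up. A row lasts 1/12 s, in which the tool goes at most 41.7 mm and 7.16 degrees, less where a joint would pass 70% of its speed; a pose out of reach is approached as far as the arm can. A call with a gripper value outside its range is refused whole. OPENING is the finger opening in mm, from 0 to 85.4, set as the call begins (- or left out, the last holds). The fingers move at their own pace and stop on an object; FORCE is the grip in N (left out, the last holds). Time passes only in rows, so rows that do not move let the fingers close. It gives the time, the measured TCP pose, the force, the opening and the grip force at its end, in the units of the state.
- ctrl.get_obs(): the state, without advancing time (a new reading comes with each control period).
- optics.get_image(name): name is "scene" or "top" or "wrist"; returns (picture, depth): 400x640x3 uint8, red, green, blue; 400x640 float32, m along the optical axis (not along the pixel's ray), 0 where there is no reading.
- optics.camera_params(name): a dict with "mtx" (3x3 intrinsics, pixels), "extrinsics" (4x4, takes a point from camera to world coordinates); the wrist camera has in their place "tool_from_camera" (4x4, takes a point from camera to tool coordinates, whose origin is the TCP and whose axes are the flange's). Camera axes: x right, y down, z forward; pixel columns grow to the right and rows downward; lengths in m; the calibration is good to about 2 mm. A picture is of the moment at which its call begins: read the wrist's pose just before it. camera_params takes no time and is no camera call.
- ctrl.finish_job(): hands the job in; it is judged then, once.
The state is a dict: "t": time; "q": joint angles; "dq": joint speeds; "effort": joint torques, N m; "tool_pos": TCP position; "tool_rot": TCP orientation; "contact_force": force on the tool from outside, world axes, zero at the start; "wrist_torque": the same for the moment, N m; "opening": finger opening in m; "grip_force": force on a finger pad.
Only numpy, scipy, OpenCV 4.12 (cv2) and the standard library are available. Lean on these libraries where they do the work, as an engineer would, in place of code of your own. Each camera call takes 0.05 s, during which the arm holds its last target. There are 200 camera calls.

TASK

The graver hone stands without its lap. Fit the fine lap, the one with the bronze-coloured abrasive ring: slide it over the spindle, turn it with a light hand until you feel its four holes drop over the four drive pins, and seat it flat on the platen; then slip the brass retaining cap over the spindle's end until it sits down on the lap's boss. Never force or drop the parts, and leave the other lap and the things lying around alone.

Things in the scene. Friction and masses are not known exactly. Their poses are not given: they have to be found in the camera images.
- hone: Graver-sharpening hone, fixed to the bench: grey housing 130 (x) x 170 (y) mm, top 56 mm above the bench, red switch and black speed knob on its front (-x). Origin: on the bench, straight below the spindle axis. An aluminium tool deck 30 mm wide, top 74.5 mm above the bench, runs along its +y side, inner edge 63.5 mm from the axis. A steel platen, 89 mm across, lies on top.
- platen_face (a point): Centre of the platen's face, on the spindle axis, 66 mm above the bench, z up; a seated lap's underside lies here. Four brass drive pins (8 mm thick, 7 mm tall, 1 mm chamfer) rise from the face, 90 degrees apart at 32 mm radius. The platen stopped at any angle, told by no pose: see it or feel for it. Platen, pins and spindle turn together; the motor drags with 0.45 N m.
- spindle_tip (a point): Top of the steel spindle in the middle of the platen: 12 mm diameter, 42 mm tall above the platen's face, the last 5 mm a cone that narrows to 6 mm.
- fine_lap: Loose aluminium disc, 108 mm diameter, 10 mm thick, bronze ring on top, 0.21-0.34 kg. Grip its central square boss: 34 mm across flats, 18 mm tall, flats facing own +-x, +-y. A 13 mm bore (1.5 mm chamfer below) passes boss and disc; four 9.5 mm holes (1 mm chamfer below) at 32 mm radius on own +-x, +-y. Origin: underside centre, z up.
- coarse_lap: The other lap, same shape and size but with a black-green abrasive ring: leave it where it is.
- retaining_cap: Loose knurled brass cap, round, 36 mm diameter, 24 mm tall, 0.11 kg; blind bore from below, 13 mm diameter, 17 mm deep, 1.5 mm chamfer at its mouth. Origin: centre of the underside, z up. Fitted, its underside lies on the boss, 28 mm above the lap's underside; the spindle stands 14 mm out of the boss of a seated lap.
- ring_scraper: Scraper with black ribbed handle, 147 mm long, lying at the front of the bench: leave it.
- loupe: Folding loupe, 30 mm: leave it.
- findings_box: Clear round box of findings, 60 mm: leave it.
- chasing_hammer: Chasing hammer, 211 mm long: leave it.
- ring_clamp: Wooden ring clamp, 121 mm long: leave it.
- ring_mandrel: Tapered steel ring mandrel, 254 mm long: leave it.

How it is judged:
By the outcome, as a careful person would: the job done as asked, in the order asked, and still so for the second after the job is handed in, with the robot touching nothing.
It also fails if it takes over 72 s, if anything falls off the work surface, if the arm or the gripper's body presses on something with over 40 N, if the wrist force passes 120 N, or if a joint passes its speed limit or range.

## Working session

There is one attempt and no reset: what is moved stays moved. The work goes in short steps, Python scripts to look and compute and a shell command to move; the robot and the scene stay as the last step left them, time stands still between calls to the robot, and variables do not carry over. Pictures are saved under pics/ and viewed, at most 10 in all, crops included, and the job is handed in when it is done.

```bash
ls; mkdir -p pics
python3 - <<'E'
from station import ctrl, optics
import cv2,numpy as np
o=ctrl.get_obs();print({k:np.round(v,3).tolist() for k,v in o.items()},ctrl.grasp_offset)
for n in("top","scene"):
    p,d=optics.get_image(n);cv2.imwrite(f"pics/{n}0.png",p[:,:,::-1]);np.save(f"{n}0.npy",d);np.save(f"{n}0c.npy",p)
    c=optics.camera_params(n);print(n,np.round(c["mtx"],2).tolist(),np.round(c["extrinsics"],4).tolist())
print(np.round(optics.camera_params("wrist")["tool_from_camera"],4).tolist(),optics.camera_params("wrist")["mtx"])
E
```

```text
pics
{'t': 0.0, 'q': [1.171, 0.053, 1.614, 0.0, 1.476, -0.119], 'dq': [-0.0, 0.002, -0.0, -0.001, 0.001, -0.001], 'effort': [0.001, -39.368, -37.018, -0.0, 0.007, 0.0], 'tool_pos': [0.173, 0.6, 0.23], 'tool_rot': [-0.439, -3.11, 0.003], 'contact_force': [0.158, -0.524, 0.187], 'wrist_torque': [-0.012, 0.032, 0.059], 'grip_force': 0.0, 'opening': 0.086} 0.0187
top [[435.52, 0.0, 321.57], [0.0, 435.52, 200.68], [0.0, 0.0, 1.0]] [[-0.1229, -0.9714, 0.203, 0.2502], [-0.9924, 0.121, -0.0217, 0.0601], [-0.0035, -0.2041, -0.9789, 1.4646], [0.0, 0.0, 0.0, 1.0]]
scene [[440.05, 0.0, 320.52], [0.0, 440.05, 202.22], [0.0, 0.0, 1.0]] [[0.8225, -0.2233, 0.5231, -0.2777], [-0.5686, -0.3482, 0.7453, -1.0895], [0.0157, -0.9104, -0.4133, 0.7254], [0.0, 0.0, 0.0, 1.0]]
[[-0.0007, -0.9587, -0.2843, 0.0723], [1.0, -0.0005, -0.0006, 0.0005], [0.0004, -0.2843, 0.9587, -0.1415], [0.0, 0.0, 0.0, 1.0]] [[326.65805473   0.         317.5943636 ]
 [  0.         326.65805473 198.67957402]
 [  0.           0.           1.        ]]
```

View pics/top0.png

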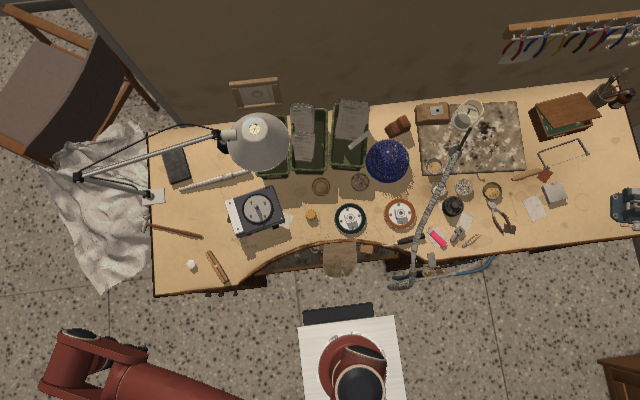

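View pics/scene0.png

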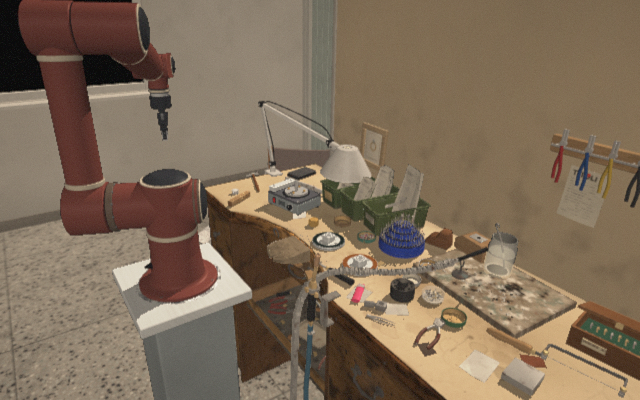

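The top view shows the hone at (261,210), the brass cap at (311,215), the coarse lap at (350,219) and the fine lap, with its bronze ring, at (400,214). The lamp shade is near (257,140), and a flexible shaft hangs close to the fine lap at about (425,220).

```bash
cat > h.py <<'E'
import numpy as np, cv2
from station import ctrl, optics
from scipy.spatial.transform import Rotation as R
def pose():
    o=ctrl.get_obs();T=np.eye(4);T[:3,:3]=R.from_rotvec(o["tool_rot"]).as_matrix();T[:3,3]=o["tool_pos"];return T
def shot(name,tag=None):
    c=optics.camera_params(name)
    E=pose()@c["tool_from_camera"] if name=="wrist" else c["extrinsics"]
    p,d=optics.get_image(name)
    if tag: cv2.imwrite(f"pics/{tag}.png",p[:,:,::-1])
    return p,d,c["mtx"],E
def cloud(d,K,E):
    v,u=np.mgrid[:d.shape[0],:d.shape[1]]
    P=np.stack([(u-K[0,2])/K[0,0]*d,(v-K[1,2])/K[1,1]*d,d],-1)@E[:3,:3].T+E[:3,3]
    P[d<=0]=np.nan
    return P
E
python3 - <<'E'
from h import *
out={}
for n in("top","scene"):
    p=np.load(n+"0c.npy");d=np.load(n+"0.npy");c=optics.camera_params(n)
    P=cloud(d,c["mtx"],c["extrinsics"]);out[n]=(p,P)
p,P=out["top"]
for nm,(u,v) in dict(hone=(261,210),cap=(311,214),coarse=(350,217),fine=(400,212),lamp=(257,140),flexs=(421,220),bench=(330,225),flex2=(432,190)).items():
    print(nm,np.round(P[v,u],3))
for n,cs in (("scene",dict(hone=(296,190),cap=(313,222),coarse=(328,239),fine=(359,262),lamp=(345,163),flex=(400,268),flex2=(340,270))),):
    for nm,(u,v) in cs.items(): print(n,nm,np.round(out[n][1][v,u],3))
# tall stuff from both clouds in work area
H={}
for n in out:
    Q=out[n][1].reshape(-1,3);Q=Q[(Q[:,0]>.3)&(Q[:,0]<.9)&(abs(Q[:,1])<.5)&(Q[:,2]>.03)]
    for q in Q:
        k=(int(q[0]*20),int(np.floor(q[1]*20)));H[k]=max(H.get(k,0),q[2])
print("cols y from .45 to -.5, rows x")
for i in range(17,5,-1): print(i/20,' '.join('%3d'%(100*H.get((i,j),0)) for j in range(9,-8,-1)))
a=cv2.resize(out["top"][0][160:260,210:450],None,fx=3.3,fy=3.3,interpolation=cv2.INTER_CUBIC);cv2.imwrite("pics/topcrop.png",a[:,:,::-1])
E
```

```text
hone [0.533 0.229 0.07 ]
cap [0.508 0.069 0.024]
coarse [ 0.485 -0.061  0.003]
fine [ 0.481 -0.232  0.005]
lamp [0.72  0.203 0.211]
flexs [ 0.441 -0.291  0.035]
bench [ 0.467  0.01  -0.   ]
flex2 [ 0.544 -0.355 -0.   ]
scene hone [0.537 0.236 0.07 ]
scene cap [0.499 0.061 0.018]
scene coarse [ 0.467 -0.075  0.023]
scene fine [ 0.459 -0.243  0.026]
scene lamp [0.709 0.159 0.17 ]
scene flex [ 0.571 -0.305 -0.001]
scene flex2 [ 0.371 -0.266  0.043]
cols y from .45 to -.5, rows x
0.85  73  73  73  73  73  73  73  73  73  73  73  73  73  73  73  73  73
0.8   0   0   3   0  17  20  20  14  16  16   9  21  21   8   0   5   7
0.75  27  25  23  22  21  21  21  18  12  12   9  20  21  21   3   6   7
0.7  27  25  23  22  20  21  21  17  12  12   9   9  13  13   8   6   0
0.65  25   0   0   0  16  19  18  14   8   9   9   8   9  11  11   8   0
0.6   0   0   0   0   5   9  11   9   9   9   9   9   9  10  11   7   3
0.55   0   0   0   8   7   7   6   0   0   0   0   0   0   5   6   3   0
0.5   0   0   0   8   7  11   6   0   0   0   0   0   0   0   0   0   4
0.45   0   0   0   8   7   6   6   0   3   0   3   3   0   0   3   3   4
0.4   0   0   0   0   0   0   0   0   0   0   0   0   0   0   0   4   4
0.35   0   3   0   0   0   0   0   0   0   0   0   0   0   0   4   5   0
0.3   0   0   0   0   0   0   0   0   0   0   0   0   0   0   4   4   0
```

View pics/topcrop.png

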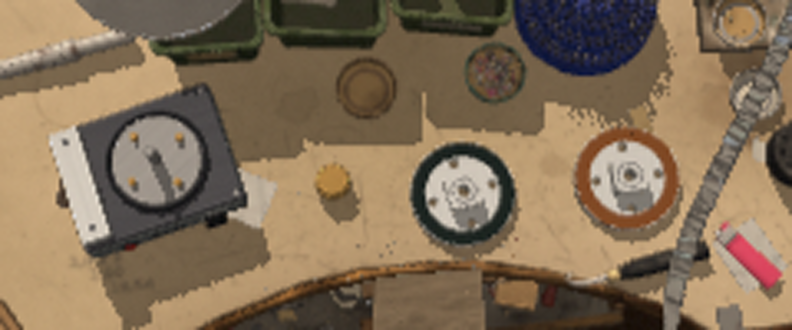

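The crop confirms it. The fine lap is about (0.47,-0.235), free of neighbours except the flex shaft some 6 cm off its edge. The hone spindle is near (0.53,0.23) and its pins are visible. I'll move over the fine lap.

```bash
python3 -m handwheel '[{"tx":-29,"ty":-29},{"tx":-29,"ty":-29},{"tx":-29,"ty":-29},{"tx":-29,"ty":-29},{"tx":-29,"ty":-29},{"tx":-29,"ty":-29},{"tx":-29,"ty":-29},{"tx":-29,"ty":-29},{"tx":-29,"ty":-29},{"tx":-29,"ty":-29},{"tx":-29,"ty":-29},{"tx":-29,"ty":-29}]' 70 30; python3 -m handwheel '[{"tx":-28,"ty":-28},{"tx":-29,"ty":-28},{"tx":-11,"ty":-31},{"tx":-11,"ty":-31},{"tx":-11,"ty":-31},{"tx":-11,"ty":-31},{"tx":-11,"ty":-32},{"tx":-11,"ty":-32},{"tx":-11,"ty":-32},{"tx":-11,"ty":-32},{"tx":-12,"ty":-32},{"tx":-12,"ty":-32}]'
cat >> h.py <<'E'
def st():
    o=ctrl.get_obs();T=pose();print("t%.2f"%o["t"],"pos",np.round(o["tool_pos"],4),"x",np.round(T[:3,0],3),"yawx %.2f"%np.degrees(np.arctan2(T[1,0],T[0,0])),"q",np.round(o["q"],2),"F",np.round(o["contact_force"],1),"M",np.round(o["wrist_torque"],2),"open %.4f grip %.1f"%(o["opening"],o["grip_force"]))
def circ(Q):
    # least-squares circle
    A=np.c_[2*Q[:,:2],np.ones(len(Q))];s=np.linalg.lstsq(A,(Q[:,:2]**2).sum(1),rcond=None)[0]
    return s[:2],np.sqrt(s[2]+s[:2]@s[:2])
E
python3 - <<'E'
from h import *
st()
p,d,K,E=shot("wrist","w1");P=cloud(d,K,E);np.savez("w1.npz",p=p,P=P,K=K,E=E)
E
```

```text
t0.10 pos [0.173  0.6    0.2302] x [-0.961  0.277  0.   ] yawx 163.91 q [ 1.17  0.05  1.61 -0.    1.48 -0.12] F [-0.7  0.1  0.4] M [ 0.05  0.02 -0.03] open 0.0854 grip 0.0$[0]: bad value
$[0]: bad value
```

View pics/w1.png

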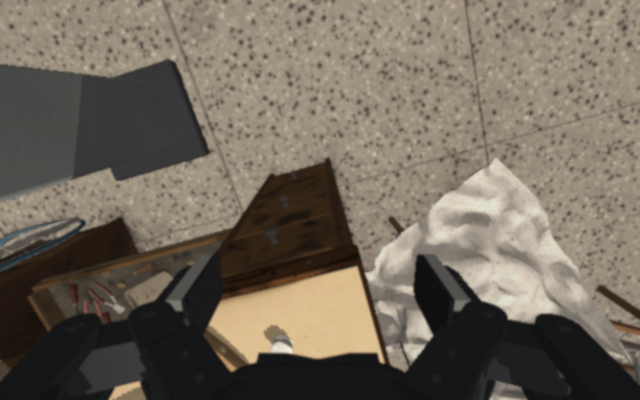

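The rows were refused, so the arm never moved. This wrist view shows only the floor and the bench corner. I'll find the accepted row form with a tiny move.

```bash
python3 -m handwheel '[{"tx":-5,"ty":-5,"tz":0,"roll":0}]' 70 30; python3 -m handwheel '[{"tx":-29.0,"ty":-29.0}]'
```

```text
t: 0.23
tool_pos: [0.1762, 0.5944, 0.2306]
tool_rot: [-0.438, -3.11, 0.001]
contact_force: [0.1, 0.6, -0.6]
opening: 0.0756
grip_force: 0.0$[0]: bad value
```

All four keys are required.

```bash
python3 -m handwheel '[{"tx":-28,"ty":-28,"tz":0,"roll":0},{"tx":-28,"ty":-28,"tz":0,"roll":0},{"tx":-28,"ty":-28,"tz":0,"roll":0},{"tx":-28,"ty":-28,"tz":0,"roll":0},{"tx":-28,"ty":-28,"tz":0,"roll":0},{"tx":-28,"ty":-28,"tz":0,"roll":0},{"tx":-28,"ty":-28,"tz":0,"roll":0},{"tx":-28,"ty":-28,"tz":0,"roll":0},{"tx":-28,"ty":-28,"tz":0,"roll":0},{"tx":-28,"ty":-28,"tz":0,"roll":0},{"tx":-28,"ty":-28,"tz":0,"roll":0},{"tx":-28,"ty":-28,"tz":0,"roll":0}]' && python3 -m handwheel '[{"tx":-28,"ty":-28,"tz":0,"roll":0},{"tx":-28,"ty":-28,"tz":0,"roll":0},{"tx":-11,"ty":-31,"tz":0,"roll":0},{"tx":-11,"ty":-32,"tz":0,"roll":0},{"tx":-11,"ty":-32,"tz":0,"roll":0},{"tx":-11,"ty":-32,"tz":0,"roll":0},{"tx":-11,"ty":-32,"tz":0,"roll":0},{"tx":-11,"ty":-32,"tz":0,"roll":0},{"tx":-11,"ty":-32,"tz":0,"roll":0},{"tx":-11,"ty":-32,"tz":0,"roll":0},{"tx":-11,"ty":-32,"tz":0,"roll":0},{"tx":-12,"ty":-32,"tz":0,"roll":0}]'
python3 -m handwheel '[{"tx":0,"ty":0,"tz":0,"roll":0},{"tx":0,"ty":0,"tz":0,"roll":0},{"tx":0,"ty":0,"tz":0,"roll":0}]' >/dev/null
python3 - <<'E'
from h import *
st()
p,d,K,E=shot("wrist","w2");P=cloud(d,K,E);np.savez("w2.npz",p=p,P=P,K=K,E=E)
E
```

```text
t: 1.23
tool_pos: [0.4066, 0.1762, 0.2313]
tool_rot: [0.44, 3.11, 0.0]
contact_force: [1.2, 0.6, 0.0]
opening: 0.0703
grip_force: 0.0
t: 2.23
tool_pos: [0.4621, -0.2301, 0.2312]
tool_rot: [-0.44, -3.111, 0.0]
contact_force: [1.0, 0.7, 0.6]
opening: 0.0698
grip_force: 0.0
t2.48 pos [ 0.4624 -0.228   0.231 ] x [-0.961  0.278  0.001] yawx 163.88 q [-0.6  -0.21  1.86  0.    1.49 -1.89] F [-0.6 -0.2 -0.6] M [-0.01 -0.06  0.04] open 0.0703 grip 0.0
```

View pics/w2.png

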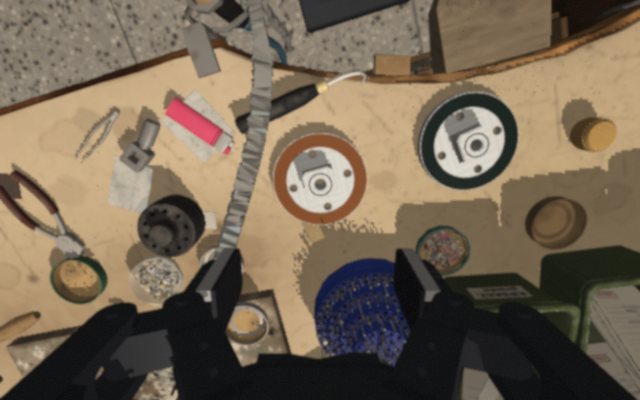

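The wrist view shows the fine lap centred near (320,182), with holes at about (294,188), (326,208) and (346,174). The flex shaft passes around (250,150). The coarse lap is at (468,140) and the cap at (594,133).

```bash
cat >> h.py <<'E'
def rect(p,K,E,c,z,half=.062,n=496):
    # world-plane top view: col ~ +x world, row ~ +y world
    s=np.linspace(-half,half,n);X,Y=np.meshgrid(c[0]+s,c[1]+s)
    Q=(np.stack([X,Y,np.full_like(X,z)],-1)-E[:3,3])@E[:3,:3]
    return cv2.remap(p,(K[0,0]*Q[...,0]/Q[...,2]+K[0,2]).astype(np.float32),(K[1,1]*Q[...,1]/Q[...,2]+K[1,2]).astype(np.float32),cv2.INTER_CUBIC)
def px(u,v,K,E,z):
    r=E[:3,:3]@[(u-K[0,2])/K[0,0],(v-K[1,2])/K[1,1],1];return E[:3,3]+r*(z-E[2,3])/r[2]
def bronze(p,P,c,zr=(-.005,.03)):
    hsv=cv2.cvtColor(p,cv2.COLOR_RGB2HSV)
    m=(hsv[...,0]>4)&(hsv[...,0]<16)&(hsv[...,1]>130)&(np.hypot(P[...,0]-c[0],P[...,1]-c[1])<.075)
    m=cv2.morphologyEx(m.astype(np.uint8),cv2.MORPH_OPEN,np.ones((3,3)))
    return m
def hole4(img,half=.062,r=.032,rad=.0035):
    # score for 4-fold hole pattern, dark spots; returns deg in world
    g=cv2.GaussianBlur(cv2.cvtColor(img,cv2.COLOR_RGB2GRAY),(0,0),8).astype(float);n=g.shape[0]
    best=[]
    for a in range(90):
        v=[]
        for k in range(4):
            t=np.radians(a+90*k)
            def at(tt,rr): return g[int((n-1)/2+rr*np.sin(tt)/half*(n-1)/2),int((n-1)/2+rr*np.cos(tt)/half*(n-1)/2)]
            s=.25;v.append(.5*(at(t-s,r)+at(t+s,r))-at(t,r))
        best.append(np.sort(v)[1:3].sum())
    return np.array(best)
E
python3 - <<'E'
from h import *
f=np.load("w2.npz");p,P,K,E=(f[k] for k in("p","P","K","E"))
m=bronze(p,P,(.47,-.235))
Q=P[m>0];print("bronze n",len(Q),"z med",np.nanmedian(Q[:,2]))
cn=max(cv2.findContours(m,0,1)[0],key=cv2.contourArea)[:,0]
W=np.array([px(u,v,K,E,.010)for u,v in cn]);c,r=circ(W);print("outer circle",c,r)
print("boss top z",np.nanmedian(P[176:188,316:326,2]), "px 320,184 at z.028",px(320,184,K,E,.028))
im=rect(p,K,E,c,.010);b=hole4(im);print(b.argmax(),b.max(),np.round(b[::5]))
b2=rect(p,K,E,c,.028)
cv2.imwrite("pics/r2.png",np.hstack([im[::-1],b2[::-1]])[:,:,::-1][::2,::2])
E
```

```text
bronze n 2537 z med 0.009285007669959155
outer circle [ 0.47602978 -0.2288102 ] 0.05109774065947977
boss top z 0.009165212229279907 px 320,184 at z.028 [ 0.47581348 -0.22871524  0.028     ]
0 181.0 [181. 107. -20. -89. -62. -18.   0.  -2.  -4.  -6. -18. -25. -15. -22.
 -66. -87. -12. 114.]
```

View pics/r2.png

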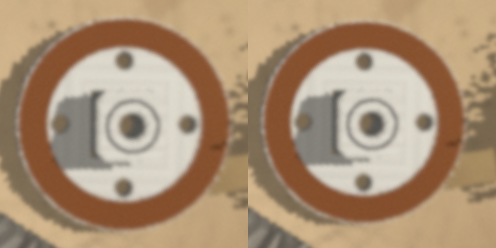

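In the rectified view the lap's holes lie on world ±x and ±y (0°), and its centre is (0.476,-0.229). The bronze ring is at z≈0.009, as it should be. I'll align, lower, and measure again from a second height.

```bash
python3 -m handwheel '[{"tx":0,"ty":0,"tz":0,"roll":-0.094},{"tx":0,"ty":0,"tz":0,"roll":-0.094},{"tx":0,"ty":0,"tz":0,"roll":-0.093},{"tx":-7,"ty":0,"tz":32,"roll":0},{"tx":-6.5,"ty":-0.8,"tz":32,"roll":0},{"tx":0,"ty":0,"tz":32,"roll":0},{"tx":0,"ty":0,"tz":24,"roll":0},{"tx":0,"ty":0,"tz":0,"roll":0},{"tx":0,"ty":0,"tz":0,"roll":0},{"tx":0,"ty":0,"tz":0,"roll":0}]' 50 30 >/dev/null
python3 - <<'E'
from h import *
st()
p,d,K,E=shot("wrist","w3");P=cloud(d,K,E);np.savez("w3.npz",p=p,P=P,K=K,E=E)
m=bronze(p,P,(.476,-.229))
Q=P[m>0];print("bronze n",len(Q),"z med",np.nanmedian(Q[:,2]))
cn=max(cv2.findContours(m,0,1)[0],key=cv2.contourArea)[:,0]
W=np.array([px(u,v,K,E,.010)for u,v in cn]);c,r=circ(W);print("outer circle",c,r)
im=rect(p,K,E,c,.010);b=hole4(im);print(b.argmax(),np.round(b[:8]),np.round(b[-8:]))
g=rect(p,K,E,c,.028,half=.022,n=440);print("z around boss", np.nanpercentile(P[(np.hypot(P[...,0]-c[0],P[...,1]-c[1])<.014)][:,2],[10,50,90]))
# bore at boss top
gg=cv2.GaussianBlur(cv2.cvtColor(g,cv2.COLOR_RGB2GRAY),(0,0),3)
cv2.imwrite("pics/r3.png",np.hstack([cv2.resize(im,(440,440))[::-1],g[::-1]])[:,:,::-1][::1,:800])
E
```

```text
t3.37 pos [ 0.4774 -0.229   0.1133] x [-1.    -0.001 -0.002] yawx -179.92 q [-0.59 -0.07  1.94  0.    1.27 -2.16] F [ 0.3 -0.2  1.1] M [-0.04  0.07 -0.01] open 0.0498 grip 0.0
bronze n 5728 z med 0.009319916850096602
outer circle [ 0.47602323 -0.2289007 ] 0.0515984549881749
0 [190. 183. 176. 156. 136. 114.  84.  44.] [ 32.  53.  92. 122. 144. 164. 180. 188.]
z around boss [0.02647178 0.19193381 0.19822211]
```

View pics/r3.png

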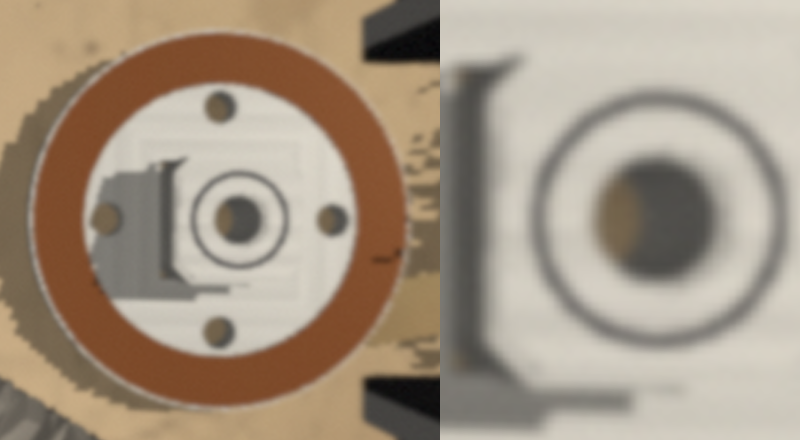

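The second height agrees: centre (0.4760,-0.2289), boss ring concentric at z=0.028, hole angle 0°. I'll lower and grip.

```bash
python3 -m handwheel '[{"tx":1,"ty":0,"tz":30,"roll":0},{"tx":0,"ty":0,"tz":30,"roll":0},{"tx":0,"ty":0,"tz":20,"roll":0},{"tx":0,"ty":0,"tz":10,"roll":0},{"tx":0,"ty":0,"tz":7,"roll":0},{"tx":0,"ty":0,"tz":0,"roll":0},{"tx":0,"ty":0,"tz":0,"roll":0}]' 50 30; python3 -m handwheel '[{"tx":0,"ty":0,"tz":0,"roll":0},{"tx":0,"ty":0,"tz":0,"roll":0},{"tx":0,"ty":0,"tz":0,"roll":0},{"tx":0,"ty":0,"tz":0,"roll":0},{"tx":0,"ty":0,"tz":0,"roll":0}]' 25 50; python3 -c "
from h import *;st()"
```

```text
t: 4.0
tool_pos: [0.4765, -0.2298, 0.016]
tool_rot: [-0.0, 3.139, -0.002]
contact_force: [0.6, 0.9, 0.0]
opening: 0.0494
grip_force: 0.0
t: 4.42
tool_pos: [0.477, -0.2301, 0.0165]
tool_rot: [-0.0, 3.138, -0.003]
contact_force: [-0.5, 0.0, 5.6]
opening: 0.0327
grip_force: 51.3
t4.42 pos [ 0.477  -0.2301  0.0165] x [-1.    -0.    -0.003] yawx -179.99 q [-0.59  0.06  1.99  0.    1.08 -2.16] F [-0.5  0.   5.6] M [0.05 0.07 0.  ] open 0.0327 grip 51.3
```

```bash
python3 -m handwheel '[{"tx":0,"ty":0,"tz":-5,"roll":0},{"tx":0,"ty":0,"tz":-15,"roll":0},{"tx":0,"ty":0,"tz":-30,"roll":0},{"tx":0,"ty":0,"tz":-30,"roll":0},{"tx":0,"ty":0,"tz":-30,"roll":0},{"tx":0,"ty":0,"tz":-30,"roll":0},{"tx":0,"ty":0,"tz":-30,"roll":0},{"tx":0,"ty":0,"tz":-30,"roll":0},{"tx":0,"ty":0,"tz":-18,"roll":0},{"tx":0,"ty":0,"tz":-6,"roll":0}]' && python3 -m handwheel '[{"tx":-2,"ty":12,"tz":0,"roll":0},{"tx":-4,"ty":28,"tz":0,"roll":0},{"tx":-6,"ty":36,"tz":0,"roll":0},{"tx":-6,"ty":36,"tz":0,"roll":0},{"tx":-6,"ty":36,"tz":0,"roll":0},{"tx":-6,"ty":36,"tz":0,"roll":0},{"tx":-6,"ty":36,"tz":0,"roll":0},{"tx":-6,"ty":36,"tz":0,"roll":0},{"tx":-5,"ty":36,"tz":0,"roll":0},{"tx":-5,"ty":36,"tz":0,"roll":0},{"tx":-4,"ty":26,"tz":0,"roll":0},{"tx":0,"ty":10,"tz":0,"roll":0}]' && python3 -m handwheel '[{"tx":0,"ty":0,"tz":0,"roll":0.06},{"tx":0,"ty":0,"tz":0,"roll":0.11},{"tx":0,"ty":0,"tz":0,"roll":0.12},{"tx":0,"ty":0,"tz":0,"roll":0.12},{"tx":0,"ty":0,"tz":0,"roll":0.12},{"tx":0,"ty":0,"tz":0,"roll":0.12},{"tx":0,"ty":0,"tz":0,"roll":0.12},{"tx":0,"ty":0,"tz":0,"roll":0.12},{"tx":0,"ty":0,"tz":0,"roll":0.12},{"tx":0,"ty":0,"tz":0,"roll":0.12},{"tx":0,"ty":0,"tz":0,"roll":0.12},{"tx":0,"ty":0,"tz":0,"roll":0.12}]' >/dev/null && python3 -m handwheel '[{"tx":0,"ty":0,"tz":0,"roll":0.12},{"tx":0,"ty":0,"tz":0,"roll":0.08},{"tx":0,"ty":0,"tz":0,"roll":0},{"tx":0,"ty":0,"tz":0,"roll":0},{"tx":0,"ty":0,"tz":0,"roll":0}]' >/dev/null
python3 - <<'E'
from h import *
st()
p,d,K,E=shot("wrist","w4");P=cloud(d,K,E);np.savez("w4.npz",p=p,P=P,K=K,E=E)
E
```

```text
t: 5.25
tool_pos: [0.4764, -0.2297, 0.2422]
tool_rot: [-0.0, 3.137, -0.005]
contact_force: [0.3, -0.6, -3.5]
opening: 0.0324
grip_force: 50.6
t: 6.25
tool_pos: [0.5295, 0.1388, 0.2351]
tool_rot: [0.006, -3.136, -0.002]
contact_force: [-0.5, 0.0, -3.3]
opening: 0.0324
grip_force: 50.7
t7.67 pos [0.5306 0.1349 0.237 ] x [-0.003  1.    -0.   ] yawx 90.15 q [ 0.11 -0.13  1.79 -0.    1.49  0.11] F [ 1.1 -0.4 -3. ] M [-0.02 -0.04  0.01] open 0.0326 grip 50.7
```

View pics/w4.png

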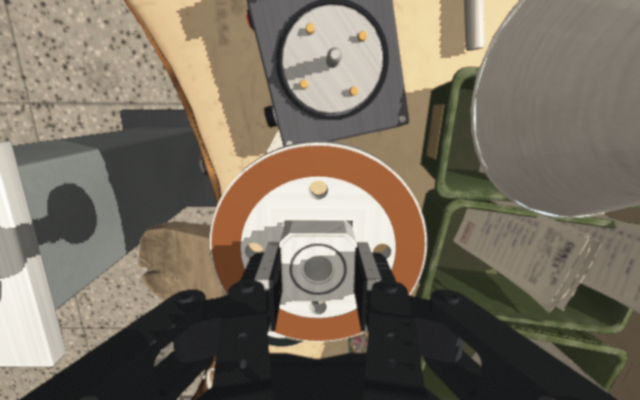

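The wrist view shows the lap level in the grip, with the bore at about (318,267) and a hole at (318,189). Behind it are the platen with pins near (310,29), (362,36), (304,85) and (354,91), and the spindle tip at (334,55). The lamp shade is to the right at about (560,110). Next I compute positions.

Run:
```python
from h import *
f=np.load("w4.npz");p,P,K,E=(f[k] for k in("p","P","K","E"))
hsv=cv2.cvtColor(p,cv2.COLOR_RGB2HSV)
m=((hsv[...,0]>8)&(hsv[...,0]<24)&(hsv[...,1]>100)&(hsv[...,2]>110)).astype(np.uint8)
m[:, :285]=0;m[:,385:]=0;m[120:]=0
n,l,s,c=cv2.connectedComponentsWithStats(m)
L=[]
for i in range(1,n):
    if s[i,4]>20:
        w=px(*c[i],K,E,.0722);L.append(w);print(s[i,4],np.round(c[i],1),np.round(w,4),"depth z",np.round(np.nanmedian(P[l==i][:,2]),4))
L=np.array(L)
if len(L)==4:
    C=L[:,:2].mean(0);D=L[:,:2]-C;print("C",C,"r",np.hypot(*D.T),"ang",np.degrees(np.arctan2(D[:,1],D[:,0]))%90)
v=[(u,w) for w in range(45,70) for u in range(325,345) if P[w,u,2]>.1]
print("tip px mean",np.mean(v,0),"-> z.108",px(*np.mean(v,0),K,E,.107),np.nanmean([P[w,u] for u,w in v],0))
# held lap
b=((hsv[...,0]>4)&(hsv[...,0]<16)&(hsv[...,1]>130)&(P[...,2]>.2)&(P[...,2]<.26)).astype(np.uint8)
b=cv2.morphologyEx(b,cv2.MORPH_OPEN,np.ones((3,3)));b[:, :150]=0
zt=np.nanmedian(P[b>0][:,2]);print("ring z",zt, "plane slopes",np.linalg.lstsq(np.c_[P[b>0][:,:2]-P[b>0][:,:2].mean(0),np.ones(b.sum())],P[b>0][:,2],rcond=None)[0])
cn=max(cv2.findContours(b,0,1)[0],key=cv2.contourArea)[:,0];W=np.array([px(u,w,K,E,zt)for u,w in cn])
c0=pose()[:2,3]
rr=np.hypot(*(W[:,:2]-c0).T);W=W[(rr>.048)&(W[:,1]>c0[1]-.03)];cc,r=circ(W);print("lap c",cc,r,"TCP",pose()[:3,3])
print("bore at boss top",px(318,267,K,E,zt+.018),"hole",px(318,189,K,E,zt))
h=rect(p,K,E,cc,zt);bb=hole4(h);print(bb.argmax(),np.round(bb[:6]),np.round(bb[-6:]))
```

```text
61 [309.8  28.1] [0.5234 0.2673 0.0722] depth z 0.0717
64 [362.1  35.7] [0.5679 0.2615 0.0722] depth z 0.0715
50 [303.5  83.6] [0.5176 0.223  0.0722] depth z 0.0717
51 [353.5  90.6] [0.562  0.2172 0.0722] depth z 0.0713
C [0.54274147 0.24223392] r [0.03162922 0.03168478 0.03165389 0.03163135] ang [37.6240068  37.4805835  37.47661457 37.56804667]
tip px mean [333.74358974  54.88717949] -> z.108 [0.54253194 0.24203909 0.107     ] [0.54263206 0.24232601 0.1046218 ]
ring z 0.22978292759309746 plane slopes [-0.00062354  0.00223714  0.22978391]
lap c [0.53068933 0.1361213 ] 0.05204885315156699 TCP [0.53080587 0.13489637 0.23738204]
bore at boss top [0.53090682 0.13719315 0.24778293] hole [0.53081047 0.1683039  0.22978293]
46 [96. 86. 73. 66. 77. 80.] [ 52.  79.  96. 108. 110. 104.]
```

Every check holds: pins at 31.6 mm radius, tops at 0.0717, pin angle 37.5°, axis at (0.5427,0.2422) and spindle tip near 0.105. The lap is level and sits 1.1 mm along tool +x from the TCP. Before moving I'll check clearance to the lamp.

```bash
python3 - <<'E'
from h import *
f=np.load("w4.npz");P=f["P"].reshape(-1,3)
for n in("top","scene"):
    c=optics.camera_params(n);P=np.r_[P,cloud(np.load(n+"0.npy"),c["mtx"],c["extrinsics"]).reshape(-1,3)]
P=P[np.isfinite(P[:,0])]
r=np.hypot(P[:,0]-.543,P[:,1]-.242)
k=(r<.2)&(P[:,2]>.115)&(P[:,1]>.2);Q=P[k]
for a,b in((.11,.16),(.16,.2),(.2,.3)):
    q=Q[(Q[:,2]>a)&(Q[:,2]<b)]
    if len(q): i=np.argsort(np.hypot(q[:,0]-.543,q[:,1]-.242))[:3];print(a,len(q),np.round(q[i],3).tolist())
q=P[(P[:,2]>.12)&(P[:,2]<.3)&(P[:,0]>.595)&(P[:,1]>.05)&(P[:,1]<.4)];i=np.argsort(q[:,0])[:3];print(q[i].round(3).tolist())
E
python3 -m handwheel '[{"tx":10,"ty":1.5,"tz":0,"roll":0},{"tx":25,"ty":3,"tz":0,"roll":0},{"tx":30,"ty":3.5,"tz":0,"roll":0},{"tx":25,"ty":3,"tz":0,"roll":0},{"tx":16.4,"ty":1.9,"tz":0,"roll":0},{"tx":0,"ty":0,"tz":0,"roll":-0.102},{"tx":0,"ty":0,"tz":0,"roll":-0.11},{"tx":0,"ty":0,"tz":0,"roll":-0.11},{"tx":0,"ty":0,"tz":0,"roll":-0.11},{"tx":0,"ty":0,"tz":0,"roll":-0.11},{"tx":0,"ty":0,"tz":0,"roll":-0.11},{"tx":0,"ty":0,"tz":0,"roll":0}]' >/dev/null;  python3 -c "
from h import *;st()"
```

```text
0.11 9967 [[0.655, 0.227, 0.117], [0.656, 0.23, 0.115], [0.657, 0.235, 0.116]]
0.16 7011 [[0.685, 0.216, 0.161], [0.686, 0.218, 0.16], [0.687, 0.225, 0.167]]
0.2 188 [[0.705, 0.206, 0.202], [0.711, 0.227, 0.201], [0.712, 0.236, 0.201]]
[[0.657, 0.195, 0.12], [0.658, 0.216, 0.122], [0.658, 0.216, 0.125]]
t8.72 pos [0.544  0.2421 0.2382] x [-0.61   0.793  0.   ] yawx 127.57 q [ 0.29 -0.02  1.68  0.    1.49 -0.36] F [ 0.5  0.6 -2.9] M [-0.02  0.03  0.  ] open 0.0324 grip 50.7
```

```bash
python3 -m handwheel '[{"tx":0,"ty":0,"tz":10,"roll":0},{"tx":0,"ty":0,"tz":20,"roll":0},{"tx":0,"ty":0,"tz":25,"roll":0},{"tx":0,"ty":0,"tz":22,"roll":0},{"tx":0,"ty":0,"tz":14,"roll":0},{"tx":0,"ty":0,"tz":8,"roll":0},{"tx":0,"ty":0,"tz":3,"roll":0},{"tx":0,"ty":0,"tz":0,"roll":0},{"tx":0,"ty":0,"tz":0,"roll":0},{"tx":0,"ty":0,"tz":0,"roll":0},{"tx":0,"ty":0,"tz":0,"roll":0}]' >/dev/null;  python3 -c "
from h import *;st()
d=np.r_[.5427,.2422]-(pose()[:2,3]+.0011*pose()[:2,0]);print('lap->axis in tool mm',1e3*d@pose()[:2,0],1e3*d@pose()[:2,1])"
```

```text
t9.63 pos [0.5451 0.2417 0.138 ] x [-0.607  0.794 -0.001] yawx 127.40 q [ 0.29  0.06  1.77  0.    1.31 -0.36] F [ 0.2  0.8 -3. ] M [-0.01  0.05 -0.  ] open 0.0322 grip 50.7
lap->axis in tool mm 0.7421626388191966 -1.5720784706830602
```

```bash
python3 -m handwheel '[{"tx":0.7,"ty":-1.4,"tz":4,"roll":0},{"tx":0,"ty":0,"tz":5,"roll":0},{"tx":0,"ty":0,"tz":5,"roll":0},{"tx":0,"ty":0,"tz":5,"roll":0},{"tx":0,"ty":0,"tz":4,"roll":0},{"tx":0,"ty":0,"tz":0,"roll":0},{"tx":0,"ty":0,"tz":0,"roll":0}]' >/dev/null;  python3 -c "
from h import *;st()
d=np.r_[.5427,.2422]-(pose()[:2,3]+.0011*pose()[:2,0]);print('lap->axis in tool mm',1e3*d@pose()[:2,0],1e3*d@pose()[:2,1])"
```

```text
t10.22 pos [0.5425 0.2413 0.1127] x [-0.608  0.794  0.   ] yawx 127.41 q [ 0.29  0.08  1.79  0.    1.27 -0.36] F [ 0.9  0.2 -3.8] M [ 0.28 -0.3  -0.05] open 0.0325 grip 50.6
lap->axis in tool mm -0.4989182551450868 0.717121515446667
```

```bash
python3 -m handwheel '[{"tx":0,"ty":0,"tz":4,"roll":0},{"tx":0,"ty":0,"tz":5,"roll":0},{"tx":0,"ty":0,"tz":5,"roll":0},{"tx":0,"ty":0,"tz":4,"roll":0},{"tx":0,"ty":0,"tz":0,"roll":0},{"tx":0,"ty":0,"tz":0,"roll":0}]' >/dev/null;  python3 -c "
from h import *
st();st()
d=np.r_[.5427,.2422]-(pose()[:2,3]+.0011*pose()[:2,0]);print('lap->axis in tool mm',1e3*d@pose()[:2,0],1e3*d@pose()[:2,1])"
```

```text
t10.72 pos [0.5426 0.2413 0.0947] x [-0.608  0.794  0.   ] yawx 127.41 q [ 0.29  0.1   1.8   0.    1.24 -0.36] F [ 2.4  3.3 -6.2] M [ 0.5  -0.5  -0.01] open 0.0324 grip 50.4
t10.72 pos [0.5426 0.2413 0.0947] x [-0.608  0.794  0.   ] yawx 127.41 q [ 0.29  0.1   1.8   0.    1.24 -0.36] F [ 2.4  3.3 -6.2] M [ 0.5  -0.5  -0.01] open 0.0324 grip 50.4
lap->axis in tool mm -0.49902031314612694 0.6218931360273202
```

The spindle is pushing the lap along tool +y, which matches the measured 0.6 mm offset, so I'll ease that and go on down.

```bash
python3 -m handwheel '[{"tx":0,"ty":0.6,"tz":0,"roll":0},{"tx":0,"ty":0,"tz":0,"roll":0},{"tx":0,"ty":0,"tz":2,"roll":0},{"tx":0,"ty":0,"tz":1,"roll":0},{"tx":0,"ty":0,"tz":0,"roll":0},{"tx":0,"ty":0,"tz":0,"roll":0}]' >/dev/null;  python3 -c "
from h import *
st()"
```

```text
t11.22 pos [0.5429 0.2413 0.0922] x [-0.608  0.794 -0.   ] yawx 127.41 q [ 0.29  0.11  1.8  -0.    1.24 -0.36] F [ 1.1  1.  -3.7] M [ 0.09 -0.05  0.01] open 0.0328 grip 50.7
```

```bash
python3 -m handwheel '[{"tx":0,"ty":0.2,"tz":1.5,"roll":0},{"tx":0,"ty":0,"tz":1.5,"roll":0},{"tx":0,"ty":0,"tz":1,"roll":0},{"tx":0,"ty":0,"tz":0,"roll":0},{"tx":0,"ty":0,"tz":0,"roll":0}]' >/dev/null;  python3 -c "
from h import *
st()"
```

```text
t11.63 pos [0.543  0.2415 0.0881] x [-0.608  0.794  0.   ] yawx 127.41 q [ 0.29  0.11  1.8  -0.    1.23 -0.36] F [-0.7  0.1 -3. ] M [0.01 0.04 0.03] open 0.0327 grip 50.7
```

```bash
python3 -m handwheel '[{"tx":0,"ty":0,"tz":1,"roll":0},{"tx":0,"ty":0,"tz":1,"roll":0},{"tx":0,"ty":0,"tz":1,"roll":0},{"tx":0,"ty":0,"tz":0,"roll":0},{"tx":0,"ty":0,"tz":0,"roll":0}]' >/dev/null;  python3 -c "
from h import *
st()"
```

```text
t12.05 pos [0.5431 0.2416 0.0851] x [-0.608  0.794  0.   ] yawx 127.41 q [ 0.29  0.11  1.8  -0.    1.22 -0.36] F [ 0.5  0.3 -3.4] M [ 0.01  0.05 -0.03] open 0.0327 grip 50.7
```

Bottom is at about 0.0686, below the pin tops with no resistance, so the holes are over the pins. I'll seat the lap.

```bash
python3 -m handwheel '[{"tx":0,"ty":0,"tz":1,"roll":0},{"tx":0,"ty":0,"tz":0.8,"roll":0},{"tx":0,"ty":0,"tz":0.4,"roll":0},{"tx":0,"ty":0,"tz":0,"roll":0},{"tx":0,"ty":0,"tz":0,"roll":0}]' >/dev/null;  python3 -c "
from h import *
st()"; python3 -m handwheel '[{"tx":0,"ty":0,"tz":0.4,"roll":0},{"tx":0,"ty":0,"tz":0.2,"roll":0},{"tx":0,"ty":0,"tz":0,"roll":0},{"tx":0,"ty":0,"tz":0,"roll":0}]' >/dev/null;  python3 -c "
from h import *
st()"
```

```text
t12.47 pos [0.5432 0.2416 0.0831] x [-0.608  0.794  0.   ] yawx 127.41 q [ 0.29  0.12  1.8  -0.    1.22 -0.36] F [ 0.4  0.4 -2.6] M [ 0.01 -0.05 -0.01] open 0.0329 grip 50.7
t12.80 pos [0.5433 0.2416 0.0827] x [-0.608  0.794 -0.   ] yawx 127.42 q [ 0.29  0.12  1.8   0.    1.22 -0.36] F [-0.7 -1.2 -2.2] M [-0.01  0.04 -0.03] open 0.0327 grip 50.8
```

```bash
python3 -m handwheel '[{"tx":0,"ty":0,"tz":0.4,"roll":0},{"tx":0,"ty":0,"tz":0.2,"roll":0},{"tx":0,"ty":0,"tz":0,"roll":0},{"tx":0,"ty":0,"tz":0,"roll":0}]' >/dev/null;  python3 -c "
from h import *
st()"; python3 -m handwheel '[{"tx":0,"ty":0,"tz":0.4,"roll":0},{"tx":0,"ty":0,"tz":0,"roll":0},{"tx":0,"ty":0,"tz":0,"roll":0}]' >/dev/null;  python3 -c "
from h import *
st()"
```

```text
t13.13 pos [0.5433 0.2417 0.0826] x [-0.608  0.794 -0.   ] yawx 127.42 q [ 0.29  0.12  1.8  -0.    1.22 -0.36] F [-3.3 -0.5  3.1] M [-0.21  0.59 -0.01] open 0.0322 grip 51.4
t13.38 pos [0.5433 0.2417 0.0825] x [-0.608  0.794  0.   ] yawx 127.42 q [ 0.29  0.12  1.8   0.    1.22 -0.36] F [-3.2 -0.5  6. ] M [-0.33  0.86 -0.01] open 0.0325 grip 51.7
```

Seated: TCP 0.0825 − 0.0165 = 0.066, with contact felt. I'll release, lift and verify.

```bash
python3 -m handwheel '[{"tx":0,"ty":0,"tz":-0.5,"roll":0},{"tx":0,"ty":0,"tz":0,"roll":0},{"tx":0,"ty":0,"tz":0,"roll":0},{"tx":0,"ty":0,"tz":0,"roll":0},{"tx":0,"ty":0,"tz":-10,"roll":0},{"tx":0,"ty":0,"tz":-25,"roll":0},{"tx":0,"ty":0,"tz":-35,"roll":0},{"tx":0,"ty":0,"tz":-35,"roll":0},{"tx":0,"ty":0,"tz":-25,"roll":0},{"tx":0,"ty":0,"tz":-10,"roll":0},{"tx":0,"ty":0,"tz":0,"roll":0},{"tx":0,"ty":0,"tz":0,"roll":0}]' 55 30
python3 - <<'E'
from h import *
st()
p,d,K,E=shot("wrist","w5");P=cloud(d,K,E);np.savez("w5.npz",p=p,P=P,K=K,E=E)
m=bronze(p,P,(.543,.242));Q=P[m>0]
print("ring z",np.nanmedian(Q[:,2]),np.linalg.lstsq(np.c_[Q[:,:2]-[.5427,.2422],np.ones(len(Q))],Q[:,2],rcond=None)[0])
cn=max(cv2.findContours(m,0,1)[0],key=cv2.contourArea)[:,0];W=np.array([px(u,w,K,E,.076)for u,w in cn]);print(circ(W))
for n in("w2","w4"):
    f=np.load(n+".npz");p,P,K,E=(f[k] for k in("p","P","K","E"))
    if n=="w2": print("cap",P[133-6:133+6,590:600].reshape(-1,3)[:, 2].max(),np.nanmedian(P[128:134,592:602].reshape(-1,3),0),px(597,131,K,E,.024))
E
```

```text
t: 14.38
tool_pos: [0.543, 0.2415, 0.2216]
tool_rot: [-1.392, -2.817, 0.0]
contact_force: [0.3, 0.4, -0.7]
opening: 0.0547
grip_force: 0.0
t14.38 pos [0.543  0.2415 0.2216] x [-0.608  0.794 -0.   ] yawx 127.41 q [ 0.29 -0.01  1.7  -0.    1.46 -0.36] F [ 0.3  0.4 -0.7] M [ 0.01  0.03 -0.04] open 0.0547 grip 0.0
ring z 0.07530682450559117 [-0.00054999  0.00055183  0.07529081]
(array([0.54297069, 0.2427121 ]), np.float64(0.051450379549570074))
cap 0.02501935976957881 [0.50229883 0.06612763 0.02285299] [0.5026344  0.06579329 0.024     ]
```

View pics/w5.png

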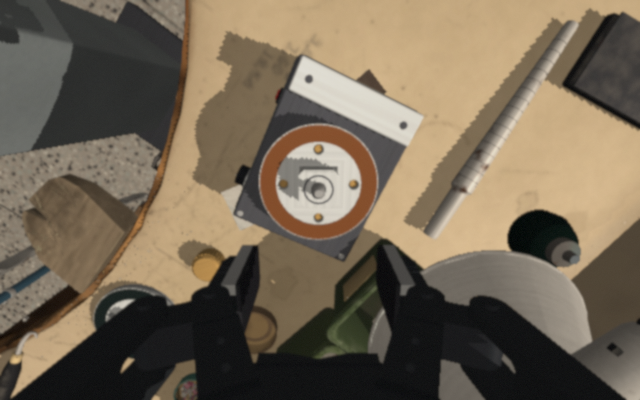

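The picture shows the lap centred on the hone at (318,183). All four pins show in its holes, and the ring is level at z 0.0753, so it is seated. The cap is at (208,265). I'll go over the cap.

```bash
python3 -m handwheel '[{"tx":-10,"ty":-12,"tz":0,"roll":0},{"tx":-20,"ty":-24,"tz":0,"roll":0},{"tx":-25,"ty":-30,"tz":0,"roll":0},{"tx":-25,"ty":-30,"tz":5,"roll":0},{"tx":-22,"ty":-27,"tz":15,"roll":0},{"tx":-13,"ty":-15.5,"tz":25,"roll":0},{"tx":0,"ty":0,"tz":25,"roll":0},{"tx":0,"ty":0,"tz":10,"roll":0},{"tx":0,"ty":0,"tz":0,"roll":0},{"tx":0,"ty":0,"tz":0,"roll":0},{"tx":0,"ty":0,"tz":0,"roll":0}]' >/dev/null
python3 - <<'E'
from h import *
st()
f=np.load("w5.npz");p,P,K,E=(f[k] for k in("p","P","K","E"))
k=(P[...,2]>.098)&(P[...,2]<.115)&(np.hypot(P[...,0]-.543,P[...,1]-.242)<.012);v,u=np.nonzero(k);print("tip",len(u),P[k].mean(0),px(u.mean(),v.mean(),K,E,.1065))
p,d,K,E=shot("wrist","w6");P=cloud(d,K,E)
k=(np.hypot(P[...,0]-.503,P[...,1]-.066)<.04)&(P[...,2]>.018)&(P[...,2]<.035)
print(k.sum(),"top z",np.percentile(P[k][:,2],[5,50,95]))
kk=cv2.morphologyEx(k.astype(np.uint8),cv2.MORPH_OPEN,np.ones((3,3)))
cn=max(cv2.findContours(kk,0,1)[0],key=cv2.contourArea)[:,0];W=np.array([px(a,b,K,E,.024)for a,b in cn]);c,r=circ(W);print("cap",c,r)
d=c-pose()[:2,3];print("tool mm",1e3*d@pose()[:2,0],1e3*d@pose()[:2,1])
E
```

```text
t15.35 pos [0.5037 0.0665 0.143 ] x [-0.608  0.794 -0.001] yawx 127.47 q [-0.02 -0.16  1.97 -0.    1.33 -0.67] F [-0.2  0.3  0.7] M [ 0.03 -0.02  0.06] open 0.0550 grip 0.0
tip 169 [0.54191326 0.24360101 0.10427192] [0.54154824 0.24407947 0.1065    ]
1317 top z [0.01890999 0.02258917 0.02388467]
cap [0.50771776 0.07289355] 0.01665006216167141
tool mm 2.785033109772018 6.706992207182781
```

The new cap estimate differs by 7 mm from my rough pixel reading. I'll check it in the picture.

Run:
```python
from h import *
p=cv2.imread("pics/w6.png")[:,:,::-1].copy();c=optics.camera_params("wrist");K=c["mtx"];E=pose()@c["tool_from_camera"]
for z,col in((.024,(0,255,0)),(0.,(255,0,0))):
    for ctr,r in(((.5077,.0729),.018),):
        t=np.linspace(0,6.28,200);Q=(np.c_[ctr[0]+r*np.cos(t),ctr[1]+r*np.sin(t),0*t+z]-E[:3,3])@E[:3,:3]
        uv=np.c_[K[0,0]*Q[:,0]/Q[:,2]+K[0,2],K[1,1]*Q[:,1]/Q[:,2]+K[1,2]]
        cv2.polylines(p,[np.round(uv*8).astype(np.int32)],True,col,1,cv2.LINE_AA,3);print(uv.mean(0))
a=p[80:280,200:440];cv2.imwrite("pics/c6.png",cv2.resize(a,None,fx=3,fy=3)[:,:,::-1])
```

```text
[325.15551566 189.44872715]
[324.52651441 182.53649934]
```

View pics/c6.png

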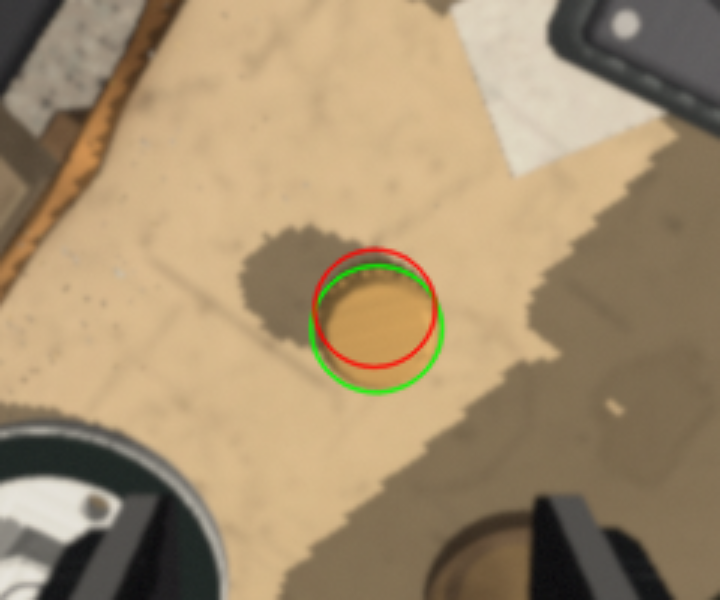

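The picture shows the cap's top centred near crop (383,333), about 2 px right of and below the drawn ring, so roughly +1.6 mm in tool y. I'll refine with top-face pixels only.

Run:
```python
from h import *
p,d,K,E=shot("wrist");P=cloud(d,K,E)
near=np.hypot(P[...,0]-.5077,P[...,1]-.0729)<.03
for th in(.021,.022,.0225,.023):
    k=near&(P[...,2]>th)&(P[...,2]<.03);v,u=np.nonzero(k);w=px(u.mean(),v.mean(),K,E,.0238);dd=w[:2]-pose()[:2,3];print(th,k.sum(),w,P[k].mean(0),"tool",1e3*dd@pose()[:2,0],1e3*dd@pose()[:2,1])
hsv=cv2.cvtColor(p,cv2.COLOR_RGB2HSV);v0,u0=189,326
print(hsv[190,328],hsv[215,300],hsv[195,324])
s=(hsv[...,1]>hsv[190,328,1].astype(int)-25)&near;s=cv2.morphologyEx(s.astype(np.uint8),cv2.MORPH_OPEN,np.ones((3,3)))
n,l,st_,c=cv2.connectedComponentsWithStats(s);i=1+st_[1:,4].argmax();print(st_[i],c[i]);w=px(*c[i],K,E,.0238);dd=w[:2]-pose()[:2,3];print(w,"tool",1e3*dd@pose()[:2,0],1e3*dd@pose()[:2,1])
```

```text
0.021 1082 [0.50810471 0.07254189 0.0238    ] [0.50832289 0.07229592 0.0228211 ] tool 2.342173697354852 6.696923182145579
0.022 915 [0.50824288 0.0723896  0.0238    ] [0.50841694 0.07219205 0.02304298] tool 2.13725423638133 6.7139188081026395
0.0225 717 [0.50846287 0.07228741 0.0238    ] [0.50859678 0.07213322 0.02325386] tool 1.9223048123178565 6.82632748230722
0.023 453 [0.50855624 0.07219604 0.0238    ] [0.50863558 0.07210112 0.02354773] tool 1.7929867640781314 6.844829367219265
[ 18 141 202] [ 18  90 213] [ 18 142 200]
[ 304  167   42   43 1393] [324.99641062 187.93539124]
[0.50681441 0.07393761 0.0238    ] tool 4.234885974011563 6.52216964111282
```

```bash
python3 -m handwheel '[{"tx":2,"ty":7,"tz":20,"roll":0},{"tx":0,"ty":0,"tz":35,"roll":0},{"tx":0,"ty":0,"tz":30,"roll":0},{"tx":0,"ty":0,"tz":25,"roll":0},{"tx":0,"ty":0,"tz":15,"roll":0},{"tx":0,"ty":0,"tz":8,"roll":0},{"tx":0,"ty":0,"tz":0,"roll":0},{"tx":0,"ty":0,"tz":0,"roll":0}]' ; python3 -m handwheel '[{"tx":0,"ty":0,"tz":0,"roll":0},{"tx":0,"ty":0,"tz":0,"roll":0},{"tx":0,"ty":0,"tz":0,"roll":0},{"tx":0,"ty":0,"tz":0,"roll":0},{"tx":0,"ty":0,"tz":0,"roll":0}]' 30 30; python3 -c "
from h import *;st()"
```

```text
t: 16.12
tool_pos: [0.5084, 0.0722, 0.0101]
tool_rot: [1.39, 2.816, 0.001]
contact_force: [0.3, 0.3, -0.5]
opening: 0.055
grip_force: 0.0
t: 16.53
tool_pos: [0.5093, 0.072, 0.0112]
tool_rot: [1.39, 2.813, 0.003]
contact_force: [-0.4, 1.3, 6.1]
opening: 0.0346
grip_force: 30.2
t16.53 pos [0.5093 0.072  0.0112] x [-0.608  0.794 -0.002] yawx 127.41 q [-0.    0.04  2.03  0.    1.07 -0.66] F [-0.4  1.3  6.1] M [ 0.09  0.09 -0.01] open 0.0346 grip 30.2
```

```bash
python3 -m handwheel '[{"tx":0,"ty":0,"tz":-8,"roll":0},{"tx":0,"ty":0,"tz":-20,"roll":0},{"tx":0,"ty":0,"tz":-35,"roll":0},{"tx":0,"ty":0,"tz":-35,"roll":0},{"tx":0,"ty":0,"tz":-35,"roll":0},{"tx":0,"ty":0,"tz":-20,"roll":0},{"tx":0,"ty":0,"tz":-8,"roll":0},{"tx":0,"ty":0,"tz":0,"roll":0}]' - 40; python3 -m handwheel '[{"tx":8,"ty":9,"tz":0,"roll":0},{"tx":16,"ty":18,"tz":0,"roll":0},{"tx":24,"ty":27,"tz":0,"roll":0},{"tx":24,"ty":27,"tz":0,"roll":0},{"tx":20,"ty":24,"tz":0,"roll":0},{"tx":14.5,"ty":16,"tz":0,"roll":0},{"tx":8,"ty":9.3,"tz":0,"roll":0},{"tx":0,"ty":0,"tz":0,"roll":0},{"tx":0,"ty":0,"tz":0,"roll":0},{"tx":0,"ty":0,"tz":0,"roll":0}]' >/dev/null
python3 - <<'E'
from h import *
st();T=pose()
p,d,K,E=shot("wrist","w7");P=cloud(d,K,E)
L=(P-T[:3,3])@T[:3,:3]*1e3   # tool coords mm
k=(abs(L[...,0])<30)&(abs(L[...,1])<15)&(L[...,2]>-25)&(L[...,2]<0)
print(k.sum(),np.percentile(L[k],[3,10,50,90,97],axis=0).round(1))
d=np.r_[.5427,.2424]-(T[:2,3]+.0004*T[:2,0]);print('cap->axis tool mm',1e3*d@T[:2,0],1e3*d@T[:2,1])
E
```

```text
t: 17.2
tool_pos: [0.5087, 0.0719, 0.1728]
tool_rot: [1.39, 2.813, 0.003]
contact_force: [0.8, 0.8, -2.1]
opening: 0.034
grip_force: 40.1
t18.03 pos [0.5406 0.2412 0.1687] x [-0.607  0.795  0.   ] yawx 127.38 q [ 0.29  0.02  1.75 -0.    1.37 -0.36] F [ 0.6 -0.2 -0.8] M [ 0.01 -0.01 -0.02] open 0.0346 grip 40.2
4332 [[-12.9 -13.4 -12.6]
 [ -9.3 -10.9 -12.2]
 [  4.3   0.1 -11.3]
 [ 15.2  11.1  -7.2]
 [ 17.   13.6  -2.7]]
cap->axis tool mm -0.6659078103006397 2.4051603453846293
```

```bash
python3 -m handwheel '[{"tx":-0.6,"ty":2,"tz":8,"roll":0},{"tx":0,"ty":0,"tz":14,"roll":0},{"tx":0,"ty":0,"tz":10,"roll":0},{"tx":0,"ty":0,"tz":6,"roll":0},{"tx":0,"ty":0,"tz":2,"roll":0},{"tx":0,"ty":0,"tz":0,"roll":0},{"tx":0,"ty":0,"tz":0,"roll":0},{"tx":0,"ty":0,"tz":0,"roll":0},{"tx":0,"ty":0,"tz":0,"roll":0}]' >/dev/null
python3 - <<'E'
from h import *
st();T=pose()
p,d,K,E=shot("wrist","w8");P=cloud(d,K,E)
L=(P-T[:3,3])@T[:3,:3]*1e3
k=(abs(L[...,0])<25)&(abs(L[...,1])<14)&(L[...,2]>-14)&(L[...,2]<-11.2)
q=L[k];print(len(q),"top x range",np.percentile(q[:,0],[1,99]),"z",np.median(q[:,2]))
m=k.astype(np.uint8);c=[l for l in L[k] if abs(l[1])<4];c=np.array(c);print("mid strip x",np.percentile(c[:,0],[1,99]))
d=np.r_[.5427,.2424]-(T[:2,3]+.0004*T[:2,0]);print('cap->axis tool mm',1e3*d@T[:2,0],1e3*d@T[:2,1])
E
```

```text
t18.83 pos [0.5438 0.243  0.1308] x [-0.608  0.794 -0.   ] yawx 127.42 q [ 0.3   0.06  1.77 -0.    1.3  -0.36] F [ 0.  -0.3 -0.6] M [-0.06  0.03  0.04] open 0.0343 grip 40.2
2290 top x range [-13.13989012  13.93324311] z -11.760383253590593
mid strip x [-13.66619108  14.71283426]
cap->axis tool mm -0.2244406771664963 -1.214755748752742
```

```bash
python3 -m handwheel '[{"tx":0,"ty":-0.8,"tz":4,"roll":0},{"tx":0,"ty":0,"tz":4,"roll":0},{"tx":0,"ty":0,"tz":4,"roll":0},{"tx":0,"ty":0,"tz":3,"roll":0},{"tx":0,"ty":0,"tz":0,"roll":0},{"tx":0,"ty":0,"tz":0,"roll":0},{"tx":0,"ty":0,"tz":0,"roll":0}]' >/dev/null; python3 -c "
from h import *
st();T=pose();d=np.r_[.5427,.2424]-(T[:2,3]+.0004*T[:2,0]);print('cap->axis tool mm',1e3*d@T[:2,0],1e3*d@T[:2,1])"
```

```text
t19.47 pos [0.5427 0.2423 0.115 ] x [-0.608  0.794 -0.   ] yawx 127.42 q [ 0.29  0.08  1.79  0.    1.28 -0.36] F [ 0.1  0.7 -1.2] M [0.01 0.01 0.  ] open 0.0348 grip 40.2
cap->axis tool mm -0.33547638566155813 0.04646826729194467
```

Cap bottom is at about 0.104, over the cone, with no force. I'll lower on.

```bash
python3 -m handwheel '[{"tx":-0.3,"ty":0,"tz":2,"roll":0},{"tx":0,"ty":0,"tz":2,"roll":0},{"tx":0,"ty":0,"tz":1,"roll":0},{"tx":0,"ty":0,"tz":0,"roll":0},{"tx":0,"ty":0,"tz":0,"roll":0}]' >/dev/null; python3 -c "
from h import *
st()"; python3 -m handwheel '[{"tx":0,"ty":0,"tz":1.5,"roll":0},{"tx":0,"ty":0,"tz":1,"roll":0},{"tx":0,"ty":0,"tz":0,"roll":0},{"tx":0,"ty":0,"tz":0,"roll":0}]' >/dev/null; python3 -c "
from h import *
st()"
```

```text
t19.88 pos [0.5427 0.242  0.1098] x [-0.608  0.794  0.   ] yawx 127.41 q [ 0.29  0.09  1.79 -0.    1.27 -0.36] F [ 0.6  0.1 -0.8] M [ 0.02 -0.04 -0.01] open 0.0343 grip 40.2
t20.22 pos [0.5428 0.242  0.1074] x [-0.608  0.794  0.   ] yawx 127.41 q [ 0.29  0.09  1.79 -0.    1.26 -0.36] F [-0.3  0.1 -0.2] M [ 0.    0.02 -0.01] open 0.0346 grip 40.2
```

```bash
python3 -m handwheel '[{"tx":0,"ty":0,"tz":0.8,"roll":0},{"tx":0,"ty":0,"tz":0.7,"roll":0},{"tx":0,"ty":0,"tz":0,"roll":0},{"tx":0,"ty":0,"tz":0,"roll":0}]' >/dev/null; python3 -c "
from h import *
st()"; python3 -m handwheel '[{"tx":0,"ty":0,"tz":0.5,"roll":0},{"tx":0,"ty":0,"tz":0.3,"roll":0},{"tx":0,"ty":0,"tz":0,"roll":0},{"tx":0,"ty":0,"tz":0,"roll":0}]' >/dev/null; python3 -c "
from h import *
st()"
```

```text
t20.55 pos [0.5428 0.242  0.1059] x [-0.608  0.794  0.   ] yawx 127.42 q [ 0.29  0.09  1.79 -0.    1.26 -0.36] F [ 0.  -0.8 -2.2] M [-0.03 -0.02  0.03] open 0.0347 grip 40.2
t20.88 pos [0.5429 0.2421 0.1054] x [-0.608  0.794 -0.   ] yawx 127.41 q [ 0.29  0.09  1.79 -0.    1.26 -0.36] F [ 0.5  0.2 -0.2] M [-0.02  0.07 -0.02] open 0.0342 grip 40.3
```

```bash
python3 -m handwheel '[{"tx":0,"ty":0,"tz":0.4,"roll":0},{"tx":0,"ty":0,"tz":0.2,"roll":0},{"tx":0,"ty":0,"tz":0,"roll":0},{"tx":0,"ty":0,"tz":0,"roll":0}]' >/dev/null; python3 -c "
from h import *
st()"; python3 -m handwheel '[{"tx":0,"ty":0,"tz":0.4,"roll":0},{"tx":0,"ty":0,"tz":0,"roll":0},{"tx":0,"ty":0,"tz":0,"roll":0}]' >/dev/null; python3 -c "
from h import *
st()"
```

```text
t21.22 pos [0.5429 0.2421 0.1053] x [-0.608  0.794 -0.   ] yawx 127.42 q [ 0.29  0.09  1.79  0.    1.26 -0.36] F [-3.1 -1.5  5.7] M [-0.13  0.51  0.02] open 0.0343 grip 40.8
t21.47 pos [0.5429 0.2421 0.1053] x [-0.608  0.794 -0.   ] yawx 127.42 q [ 0.29  0.09  1.79 -0.    1.26 -0.36] F [-4.6 -1.   5.7] M [-0.2   0.72 -0.02] open 0.0346 grip 41.0
```

Contact came at TCP 0.1053, against an expected 0.1052. The cap is down, so I'll release, lift and verify.

```bash
python3 -m handwheel '[{"tx":0,"ty":0,"tz":-0.4,"roll":0},{"tx":0,"ty":0,"tz":0,"roll":0},{"tx":0,"ty":0,"tz":0,"roll":0},{"tx":0,"ty":0,"tz":0,"roll":0},{"tx":0,"ty":0,"tz":-10,"roll":0},{"tx":0,"ty":0,"tz":-25,"roll":0},{"tx":0,"ty":0,"tz":-35,"roll":0},{"tx":0,"ty":0,"tz":-30,"roll":0},{"tx":0,"ty":0,"tz":-15,"roll":0},{"tx":0,"ty":0,"tz":0,"roll":0},{"tx":0,"ty":0,"tz":0,"roll":0},{"tx":0,"ty":0,"tz":0,"roll":0}]' 55 30 >/dev/null
python3 - <<'E'
from h import *
st()
p,d,K,E=shot("wrist","w9");P=cloud(d,K,E)
r=np.hypot(P[...,0]-.5427,P[...,1]-.2424);k=(r<.012)&(P[...,2]<.15);print("cap top z",np.percentile(P[k][:,2],[5,50,95]))
k=(r<.03)&(P[...,2]>.115)&(P[...,2]<.125);print("cap top xy",P[k].mean(0))
A=P[k];print("slope",np.linalg.lstsq(np.c_[A[:,:2]-A[:,:2].mean(0),np.ones(len(A))],A[:,2],rcond=None)[0])
m=bronze(p,P,(.543,.242));Q=P[m>0];print("ring",np.linalg.lstsq(np.c_[Q[:,:2]-[.5427,.2422],np.ones(len(Q))],Q[:,2],rcond=None)[0])
E
```

```text
t22.47 pos [0.5422 0.2419 0.2184] x [-0.608  0.794  0.001] yawx 127.41 q [ 0.29 -0.01  1.7  -0.    1.46 -0.36] F [-0.7  0.1 -0.2] M [-0.06  0.03 -0.01] open 0.0551 grip 0.0
cap top z [0.11596104 0.11706757 0.11814502]
cap top xy [0.54271831 0.24291469 0.11682659]
slope [2.82300029e-03 5.73731834e-05 1.16826588e-01]
ring [-0.00072826 -0.00019721  0.07532626]
```

The cap top is at 0.117, against 0.118 nominal with the same −0.7 mm bias as the ring. It is level and on the axis, and the gripper is clear.

```bash
python3 -c "
from station import ctrl;print(ctrl.finish_job())"
```

```text
the job is handed in; nothing more can be done
None
```

The fine lap is seated flat on the platen over its four drive pins, the brass cap sits down on its boss, and the job was handed in at about 22.5 s with the gripper clear; the verdict was not shown.

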